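# Pinch the stamp cassette out of the tile press and hold it up

## Task

The stamp cassette of the small tile press has to come out so that its underside can be checked for clay. Flip the press's cam lever all the way back so that its toe no longer locks the cassette in, then pinch the cassette's two side catches together and lift it, level, out of the press until its underside is 10 cm or more above the table, leaving the things around the press undisturbed. Finish while still holding it there by the pinched catches, steady and touching nothing but the gripper.

Things in the scene. Friction and masses are not known exactly. Their poses are not given: they have to be found in the camera images.
- press_bed: Fixed grey painted bed of a tile press, 160 (its x, from -95 to +65) x 140 (its y) mm, base plate 20 mm thick; origin on the table under the centre of the cassette's seat, z up, its -x end carries the cam lever (roughly towards the robot). On the +y and -y sides a steel lip overhangs each catch's nose: lip inner edge at y = +-39.5, lip 39.5 to 45 mm above the table, x from -25 to +25; rails reach out to y = +-55. Nothing else of the bed is higher than 46 mm.
- cam_lever (a joint): Cam lever angle (rad), hinge along the bed's y. 0 (starts 0 to 0.12) = locked: the toe, 30 mm long, holds down the cassette's near edge; the handle leans 0.3 rad from vertical towards the cassette (bed +x). Grows as the handle is flipped to the bed's -x end; stop at 1.4; toe clear from about 1.1. Stiff (4 N at the ball), stays where left; must be back before the cassette is raised.
- cam_ball (a point): Centre of the black ball, 18 mm across, at the end of the cam lever's handle; 75 mm from the hinge; about 109 mm above the table when locked and 71 mm when fully back. The bar below it is 14 mm (along the hinge) x 9 mm.
- cam_hinge (a point): Middle of the cam lever's hinge: on the bed at x = -64, y = 0, 37 mm above the table. Cheeks beside it reach 46 mm high and y = +-15.5.
- cassette: Loose stamp cassette, 0.25 to 0.5 kg: aluminium plate 90 (x) x 76 (y) x 10 mm with a white plastic block 54 x 30 mm, 40 mm high (grey cap to 43), in the middle and a catch on either side of it (+y and -y). Origin at the centre of the plate's underside, z up; it starts seated in the bed with its axes along the bed's, origin 20 mm above the table.
- catch_left (a joint): Travel (m) of the sprung catch on the cassette's +y side: 0 released, 0.008 pressed fully inward (its stop). Spring 2 N at rest, 6 N at the stop. The nose clears the press's lip at about 0.005; lifting before that jams against the lip.
- catch_right (a joint): The same for the catch on the cassette's -y side.
- catch_left_pad (a point): Gripping point on the outer face of the left catch's upright finger paddle (black, ribbed, 22 mm wide along x, 6 mm thick, its top 62 mm above the cassette's underside = 82 mm above the table while seated). The point is 48 mm above the cassette's underside, y = +31 mm when released, +23 when pressed: 62 mm over both paddles released, 46 mm fully pinched.
- catch_right_pad (a point): The same on the right catch, y = -31 mm when released.
- brush_mug: Bystander: green mug, 82 mm across, 95 mm high, with brush handles up to 203 mm high. Origin under its centre.
- slip_bowl: Bystander: white bowl, 100 mm across, 45 mm high. Origin under its centre.
- clay_tile: Bystander: grey clay tile lying flat, 90 x 70 x 9 mm. Origin under its centre.
- wood_knife: Bystander: wooden modelling knife lying along its x, 150 x 16 x 9 mm. Origin on the underside, near its middle.

How it is judged:
On the way, in this order (a step that is already met when the one before it is completed fails the run):
1. the cam lever is flipped back, with the cassette still seated (value of joint cam_lever above 1.1 rad and z of cassette in the frame of press_bed below 0.03 m), for 0.2 s.
2. both catches are pinched in by the fingers while the cassette is still in the press (value of joint each of catch_left, catch_right above 0.003 m and contact force between the fingers and cassette above 1 N and z of cassette in the frame of press_bed below 0.035 m), for 0.1 s.
At the end, for the whole second after the job is handed in: The cassette is held still (under 0.03 m/s) by the fingers on its two pinched catches (each in by more than 3 mm), underside more than 95 mm above the table, tilted less than 0.25 rad, resting on nothing else; the cam lever is still back (beyond 1.1 rad) (height (world z) of cassette above 0.095 m and angle between cassette's own z axis and vertical below 0.25 rad and linear speed of cassette below 0.03 m/s and value of joint each of catch_left, catch_right above 0.003 m and contact force between the fingers and cassette above 1 N and contact force between cassette and press_bed below 0.2 N and contact force between cassette and brush_mug below 0.2 N and contact force between cassette and slip_bowl below 0.2 N and value of joint cam_lever above 1.1 rad); the arm keeps its last pose, push and grip.
It fails at once if a bystander was moved by more than 30 mm (distance of any of brush_mug, slip_bowl, clay_tile, wood_knife from where it was at the start of the episode above 0.03 m).
It fails at once if the brush mug was tipped (angle between brush_mug's own z axis and vertical above 0.5 rad).
It also fails if it takes over 51 s, if anything falls off the work surface, if the arm or the gripper's body presses on something with over 40 N, if the wrist force passes 120 N, or if a joint passes its speed limit or range.

## Robot

A 6-joint arm with a two-finger parallel gripper is mounted at the origin on the work surface. World frame = base frame: x ahead of the robot, y to its left, z up, the work surface at z = 0. Lengths are in m, angles in rad, forces in N, time in s.
With the tool pointing down it reaches from about 0.25 to 0.725 m from the base axis. Payload 9.7 kg.
Tool frame: the origin (TCP) lies on the centre line of the jaws, within the pads' length; the fingertips stand 14 mm ahead of it and the grasp point (between the pads) lies 5 mm behind it; z points along the fingers, y is the direction in which the jaws open and shut (so a half turn about z gives the same grasp; the last joint's range is limited). The gripper opens to 85 mm and grips with 20 to 120 N. Pads are 22 mm wide; open, the fingers measure 114 mm over their backs; the gripper's body (76 mm by 85 mm) begins 54 mm behind the grasp point. The pads swing forward as they close: fully open they stand 13 mm farther back than shut.
Start: joints at [-1.317, 0.087, 0.176, 1.66, 0, 1.571], TCP at [0.138, -0.532, 0.245] pointing down, gripper open.
Joint ranges: [-3.13, 3.13], [-0.85, 1.81], [-1.15, 1.24], [-2.2, 2.28], [-1.44, 1.52], [-3.14, 3.14]. Speed limits (rad/s): [2.22, 2.22, 2.57, 3.14, 3.14, 3.14].

## Interface

Orientations are given as a unit quaternion [w, x, y, z].
In Python, from bench import manip gives the robot as it stands. The module is installed in compiled form; this text tells all that it offers. Calls block until the motion is done:
- manip.movep(position, orientation): joint-space move of the TCP to a pose.
- manip.move_linear(position, feed=0.15, frame=None, force_limit=None): straight line of the TCP; frame=None keeps the orientation; feed is the mean speed in m/s. With force_limit (N) it stops when the force on the tool has changed by that much, and returns True; else False.
- manip.goto_joints(angles): joint-space move.
- manip.grip(opening, f_grip=None): finger opening in m; f_grip is the grip in N (None keeps the last); returns when the fingers have stopped.
- manip.wait(seconds).
- manip.solve_ik(position, orientation): joint angles nearest the present ones, or None.
- manip.get_state(): the state.
- manip.camera(name): name is "scene" or "top" or "wrist"; returns a dict with "pixels" (420x560x3 uint8, red, green, blue), "vertical_fov" (degrees; the focal length in pixels is half the picture's height over the tangent of half this angle, whatever the lens; pixels are square), "cx", "cy" (the principal point, pixels), "dist_coeffs" ([k1, k2, p1, p2, k3] as OpenCV has them; the pictures are not rectified), "rvec" (rotation vector, rad) and "tvec" (3), from world to camera coordinates, as OpenCV has them. Camera axes: x right, y down, z forward; pixel columns grow to the right and rows downward; lengths in m; the calibration is good to about 2 mm. A picture is of the moment at which its call begins. There is no depth.
A pose or a line that the arm cannot do raises manip.IKError and nothing moves.
- manip.sign_off(): hands the job in, once; it reports no verdict.
The state is a dict: "clock": time; "joints": joint angles; "joint_vel": joint speeds; "joint_torque": joint torques, N m; "eef_pos": TCP position; "ee_rot": TCP orientation; "contact_force": force on the tool from outside, world axes, zero at the start; "torque": the same for the moment, N m; "width": finger opening in m.
Only numpy, scipy, OpenCV 4.12 (cv2) and the standard library are available. Lean on these libraries where they do the work, as an engineer would, in place of code of your own. Each camera call takes 0.05 s, during which the arm holds its last target. There are 200 camera calls.

## Working session

There is one attempt and no reset: what is moved stays moved. The work goes in short steps, each a Python script; the robot and the scene stay as the last script left them, time stands still between calls to the robot, and variables do not carry over. Pictures are saved under pics/ and viewed, about 8 in all and at most 12, crops included, and the job is handed in when it is done.

```bash
mkdir -p pics; cat > h.py <<'E'
import numpy as np, cv2
from bench import manip
def shot(name,fn):
    c=manip.camera(name); cv2.imwrite('pics/'+fn+'.png',c['pixels'][:,:,::-1])
    np.save('pics/'+fn+'.npy',c,allow_pickle=True); return c
def load(fn): return np.load('pics/'+fn+'.npy',allow_pickle=True).item()
def K(c):
    f=c['pixels'].shape[0]/2/np.tan(np.radians(c['vertical_fov'])/2)
    return np.array([[f,0,c['cx']],[0,f,c['cy']],[0,0,1]])
def ray(c,uv):
    p=cv2.undistortPoints(np.array([[uv]],float),K(c),np.array(c['dist_coeffs'],float))[0,0]
    R=cv2.Rodrigues(np.array(c['rvec'],float))[0]; t=np.array(c['tvec'],float).ravel()
    d=R.T@np.array([p[0],p[1],1]); return -R.T@t, d/np.linalg.norm(d)
def onz(c,uv,z):
    o,d=ray(c,uv); return o+d*(z-o[2])/d[2]
def tri(c1,u1,c2,u2):
    o1,d1=ray(c1,u1);o2,d2=ray(c2,u2)
    s=np.linalg.lstsq(np.c_[d1,-d2],o2-o1,rcond=None)[0]
    a=o1+s[0]*d1;b=o2+s[1]*d2; return (a+b)/2,np.linalg.norm(a-b)
def proj(c,P): return cv2.projectPoints(np.array(P,float).reshape(-1,3),np.array(c['rvec'],float),np.array(c['tvec'],float),K(c),np.array(c['dist_coeffs'],float))[0][:,0]
E
python3 - <<'E'
from h import *
a=shot('scene','s0');b=shot('top','t0')
for c in(a,b):print(ray(c,(280,210)))
s=manip.get_state();print(s['eef_pos'],s['ee_rot'],s['width'],s['clock'])
E
```

```text
(array([ 1.14882079, -0.1734261 ,  0.58536243]), array([-0.71328673,  0.2893893 , -0.63833837]))
(array([0.53261612, 0.07601745, 0.96801117]), array([ 0.05313086,  0.00286808, -0.99858344]))
[ 0.13804831 -0.53219656  0.24467013] [-5.91405909e-04  9.91958107e-01  1.26565238e-01 -7.14473207e-05] 0.0852055149751448 0.1
```

View pics/s0.png

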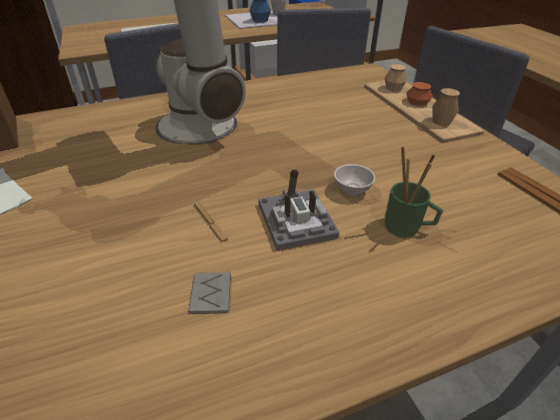

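View pics/t0.png

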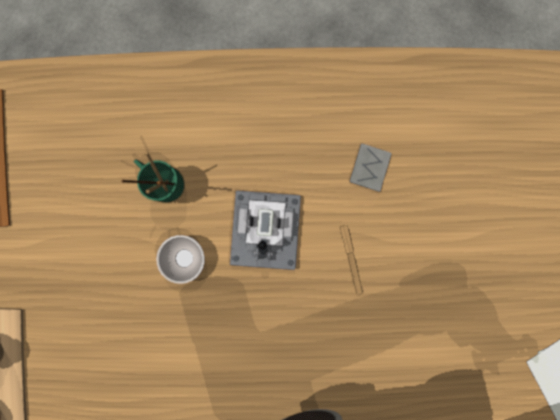

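The scene view shows the press at (298,215), its ball at (294,174), and the mug and bowl to its right. The top view shows the bed corners at about (235,191), (302,194), (298,270) and (230,266), the ball near (263,246), the mug at (160,182) and the bowl at (182,260).

```bash
python3 - <<'E'
from h import *
a=load('s0');b=load('t0')
# bed mask: dark low-saturation region in the top view
hsv=cv2.cvtColor(b['pixels'],cv2.COLOR_RGB2HSV)
m=((hsv[...,1]<70)).astype('uint8');m[:, :215]=0;m[:,330:]=0;m[:170]=0;m[290:]=0
n,l,st,ce=cv2.connectedComponentsWithStats(m);i=1+st[1:,4].argmax();print(st[i])
cs=max(cv2.findContours((l==i).astype('uint8'),0,1)[0],key=cv2.contourArea)
r=cv2.minAreaRect(cs);bx=cv2.boxPoints(r);P=np.array([onz(b,u,.02) for u in bx]);print(bx,P)
print('sizes',np.linalg.norm(P-np.roll(P,-1,0),axis=1),'centre',P.mean(0))
print('ball tri',tri(a,(294,174),b,(263,246)))
for n,u,z in(('mug',(160,182),.095),('bowl',(182,260),.045),('knife',(352,260),.005),('tile',(371,167),.009)):print(n,onz(b,u,z))
z=cv2.resize(b['pixels'][175:285,215:320],None,fx=7,fy=7*.75,interpolation=2)
z=cv2.resize(b['pixels'][180:280,215:320],None,fx=5.5,fy=5.5,interpolation=2)
y=cv2.resize(a['pixels'][160:250,250:345],None,fx=5.5,fy=5.5,interpolation=2)
cv2.imwrite('pics/z1.png',cv2.resize(np.hstack([z[:495],y])[:,:,::-1],(800,int(800*495/(z.shape[1]+y.shape[1])))))
E
```

```text
[ 230  191   71   79 4935]
[[229.42705 264.73535]
 [234.9741  189.84996]
 [300.72443 194.72037]
 [295.17737 269.60577]] [[0.46889263 0.1879271  0.02      ]
 [0.62791241 0.17421368 0.02      ]
 [0.61489194 0.03393828 0.02      ]
 [0.45627794 0.04892818 0.02      ]]
sizes [0.15960998 0.14087839 0.15932074 0.13957016] centre [0.54199373 0.11125181 0.02      ]
ball tri (array([0.51050472, 0.11451553, 0.10642838]), np.float64(0.00444167362083283))
mug [0.63892683 0.31574679 0.095     ]
bowl [0.48163523 0.28349318 0.045     ]
knife [ 0.47309577 -0.07439888  0.005     ]
tile [ 0.67374493 -0.12111023  0.009     ]
```

View pics/z1.png

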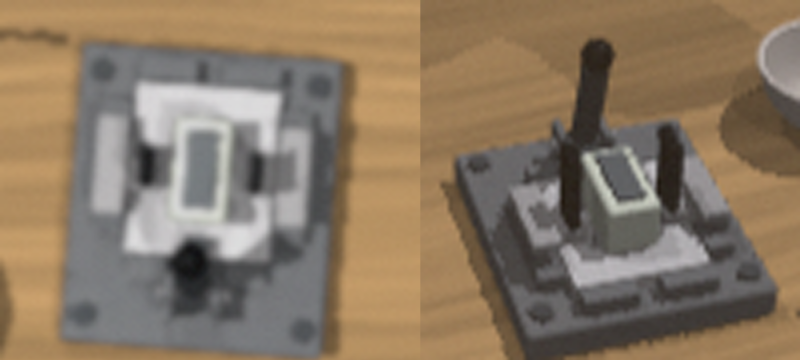

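The rectangle measures 159×140 mm, which matches the bed. That puts the origin at about (0.557, 0.110) with yaw about −0.09. The ball triangulates to z≈0.106 at bed x≈−46, which is consistent. Next I hover above the press and take a close look.

```bash
cat >> h.py <<'E'
O=np.array([.5569,.1099]);PSI=-.0902
def setbed(o,psi):
    global O,PSI; O=np.array(o);PSI=psi
def W(x,y,z):
    c,s=np.cos(PSI),np.sin(PSI); return np.array([O[0]+c*x-s*y,O[1]+s*x+c*y,z])
def B(p):
    c,s=np.cos(PSI),np.sin(PSI); d=np.array(p[:2])-O; return np.array([c*d[0]+s*d[1],-s*d[0]+c*d[1],p[2]])
def Q(): return np.array([0,np.cos(PSI/2),np.sin(PSI/2),0])
E
python3 - <<'E'
from h import *
manip.movep(W(-.03,0,.26),Q())
c=shot('wrist','w1');print(manip.get_state()['eef_pos'],manip.get_state()['clock'],ray(c,(280,210)))
for n,p in dict(padL=(0,.031,.068),padR=(0,-.031,.068),topL=(0,.028,.082),topR=(0,-.028,.082),cap=(0,0,.063),c1=(.065,.07,.02),c2=(.065,-.07,.02),ball=(-.046,0,.108)).items():print(n,proj(c,W(*p))[0])
E
```

```text
[0.52708934 0.11234074 0.25999393] 3.8083 (array([0.60912723, 0.10537097, 0.39021011]), array([-0.31144778,  0.01935054, -0.95006623]))
padL [247.44157804 160.98682106]
padR [307.40311391 160.93780836]
topL [249.19154928 163.28818319]
topR [305.6719668  163.24229739]
cap [277.41699718 160.19696498]
c1 [214.26726719  95.16841548]
c2 [340.47485017  95.04660559]
ball [277.47287614 215.70746761]
```

View pics/w1.png

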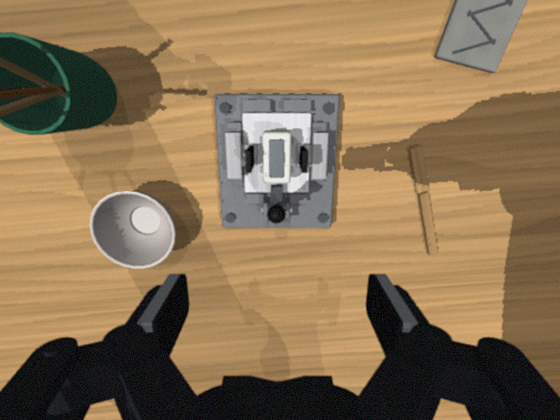

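Predicted and seen positions agree: bed corners within 1 px, ball within 2 px, and the cassette appears about 3 px (roughly 3 mm) further in +x. That is good enough for the lever, so I flip it now, pushing along the arc with closed fingers.

```bash
python3 - <<'E'
from h import *
manip.grip(0,40)
manip.move_linear(W(-.012,0,.16),frame=Q(),feed=.15)
print(manip.move_linear(W(-.012,0,.107),feed=.1,force_limit=10))
def tcp(th,off,s=.058):
    ex=-s*np.sin(th)+off*np.cos(th); z=.037+s*np.cos(th)+off*np.sin(th)
    if th<.5: ex=max(ex,-.075*np.sin(th)+.009-.0045+off)
    return W(-.064+ex+.011,0,z+.014)
for th in np.r_[-.2:1.0:.15,1.02,1.1]:
    hit=manip.move_linear(tcp(th,.0045),feed=.05,force_limit=25)
    s=manip.get_state();print(round(th,2),hit,B(s['eef_pos']).round(4),np.round(s['contact_force'],1),round(s['clock'],1))
    if hit:break
E
```

```text
False
-0.2 False [-2.900e-02  1.000e-04  1.075e-01] [2.4 0.9 1.8] 6.6
-0.05 False [-0.0405 -0.      0.1085] [ 1.8 -0.5  1.1] 7.0
0.1 False [-5.190e-02 -1.000e-04  1.088e-01] [1.2 0.1 0. ] 7.3
0.25 False [-6.31e-02 -1.00e-04  1.08e-01] [0.7 0.2 0. ] 7.7
0.4 False [-0.0718 -0.      0.1061] [ 0.6 -0.3 -0.8] 8.0
0.55 False [-0.0797 -0.      0.1028] [ 2.1 -1.3  0.1] 8.4
0.7 False [-0.0874 -0.      0.098 ] [ 0.7 -0.3 -0.6] 8.7
0.85 False [-0.0941 -0.      0.0924] [0.4 0.5 0.4] 9.0
1.02 False [-1.004e-01 -1.000e-04  8.500e-02] [ 0.1 -0.2  1.2] 9.4
1.1 False [-0.1028 -0.      0.0812] [ 0.1 -0.   1.2] 9.6
```

```bash
python3 - <<'E'
from h import *
manip.move_linear(W(-.085,0,.13),feed=.15)
manip.grip(.085)
manip.move_linear(W(-.03,0,.26),feed=.2)
c=shot('wrist','w2');print(manip.get_state()['clock'])
for n,p in dict(ball14=(-.131,0,.071),ball11=(-.064-.075*np.sin(.8),0,.037+.075*np.cos(.8)),c3=(-.095,.07,.02)).items():print(n,proj(c,W(*p))[0])
# paddles: black blobs beside the cap; bed outline
g=c['pixels'].max(2);m=(g<38).astype('uint8')
n,l,st,ce=cv2.connectedComponentsWithStats(m[80:250,215:345])
for i in range(1,n):
    if st[i,4]>25:print(st[i]+[215,80,0,0,0],ce[i]+[215,80])
cv2.imwrite('pics/w2c.png',cv2.resize(c['pixels'][80:270,190:370,::-1],None,fx=3,fy=3,interpolation=2))
E
```

```text
11.7917
ball14 [277.53937276 274.26792625]
ball11 [277.56713937 272.079236  ]
c3 [222.57260203 228.96122139]
[246 146   8  25  89] [250.57303371 156.11235955]
[300 146   7  25 110] [302.77272727 157.85454545]
```

View pics/w2c.png

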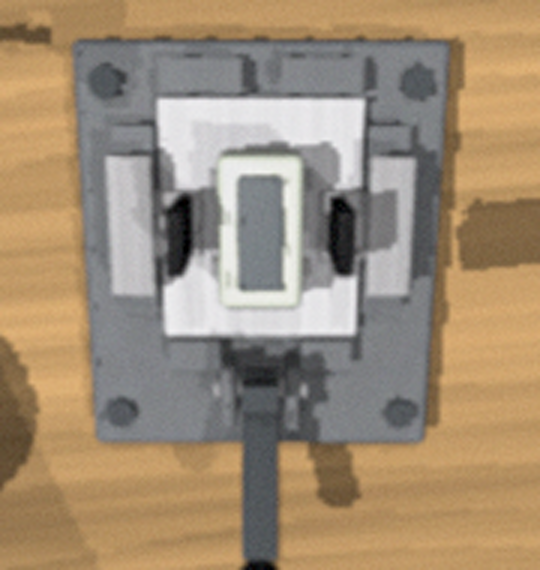

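```bash
python3 - <<'E'
from h import *
c=load('w2')
def b(u,z):return (B(onz(c,(u[0]/3+190,u[1]/3+80),z))*1e3).round(1)
for n,u1,u2,z in(('block',(262,152),(258,306),.06),('lipL',(128,155),(132,296),.045),('lipR',(395,155),(388,296),.045),('plate',(260,98),(260,336),.03),('paddleL',(184,195),(178,276),.082),('bed',(260,41),(260,440),.02)):print(n,b(u1,z),b(u2,z),(b(u1,z)+b(u2,z))/2)
for n,u1,u2,z in(('platey',(157,110),(366,110),.03),('platey2',(165,330),(357,330),.03),('lip inner',(155,225),(369,225),.045),('pads inner',(190,230),(331,230),.082),('block',(218,230),(301,230),.06)):print(n,b(u1,z),b(u2,z),(b(u1,z)+b(u2,z))/2)
s=shot('scene','s1');print('pred full back',proj(s,[W(-.131,0,.071),W(-.064-.075*np.sin(.8),0,.037+.075*np.cos(.8)),W(.002,0,.063)]))
g=s['pixels'].max(2);n,l,st,ce=cv2.connectedComponentsWithStats((g<45).astype('uint8')[150:230,250:340])
for i in range(1,n):
    if st[i,4]>15:print(st[i]+[250,150,0,0,0],ce[i]+[250,150])
cv2.imwrite('pics/s1c.png',cv2.resize(s['pixels'][150:250,250:350,::-1],None,fx=5,fy=5,interpolation=2))
E
```

```text
block [29.1  0.3 60. ] [-24.5   1.7  60. ] [ 2.3  1.  60. ]
lipL [27.  48.1 45. ] [-24.2  49.   45. ] [ 1.4  48.55 45.  ]
lipR [ 27.  -47.2  45. ] [-24.2 -47.   45. ] [  1.4 -47.1  45. ]
plate [46.1  1.  30. ] [-43.7   1.   30. ] [ 1.2  1.  30. ]
paddleL [17.2 25.5 82. ] [-9.2 28.2 82. ] [ 4.   26.85 82.  ]
bed [65.8  1.  20. ] [-91.9   1.1  20. ] [-13.05   1.05  20.  ]
platey [41.9 38.8 30. ] [ 41.9 -37.9  30. ] [41.9   0.45 30.  ]
platey2 [-41.2  38.7  30. ] [-41.2 -37.4  30. ] [-41.2    0.65  30.  ]
lip inner [ 2.3 39.4 45. ] [  2.2 -38.9  45. ] [ 2.25  0.25 45.  ]
pads inner [ 6.  23.8 82. ] [  6.  -22.3  82. ] [ 6.    0.75 82.  ]
block [ 2.7 15.7 60. ] [  2.7 -13.4  60. ] [ 2.7   1.15 60.  ]
pred full back [[281.41533652 166.94395505]
 [283.14217495 163.3673882 ]
 [299.10236587 203.33907747]]
[309 193   6  19  57] [311.45614035 202.50877193]
[285 207   4  10  21] [286.47619048 211.66666667]
```

View pics/s1c.png

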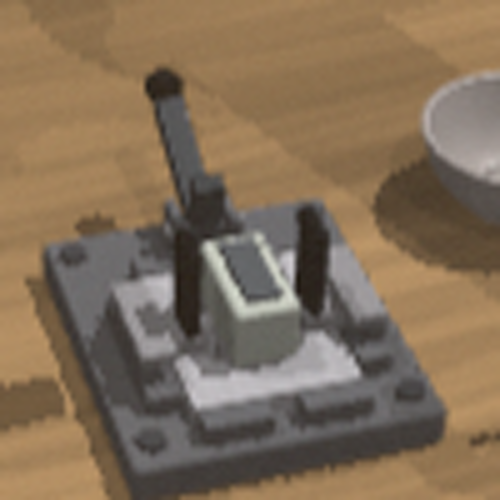

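The scene view shows the ball at (282.6,167). The fully-back prediction is (281.4,166.9), and at 1.1 rad it would be row 163, so the lever is at its stop. The cassette is offset by about (+2, +0.6) mm from my frame. Next I descend and pinch.

```bash
python3 - <<'E'
from h import *
manip.move_linear(W(.002,.0006,.14),feed=.2)
print(manip.move_linear(W(.002,.0006,.062),feed=.08,force_limit=8))
s=manip.get_state();print(B(s['eef_pos']),s['contact_force'],s['width'])
for o,f in((.058,40),(.052,40),(.043,45)):
    manip.grip(o,f);s=manip.get_state();print(o,s['width'],np.round(s['contact_force'],1),s['clock'])
manip.wait(.3)
c=shot('wrist','w3')
E
```

```text
False
[0.00237046 0.0007288  0.06265293] [0.41639166 0.5543188  0.62636802] 0.08495897928319944
0.058 0.0580687219983813 [-1.1 -0.5  4.4] 14.1333
0.052 0.05201166711301183 [-0.6 -0.1  5.9] 14.3667
0.043 0.043941239141084956 [-2.2 -2.2 10.7] 14.6167
```

View pics/w3.png

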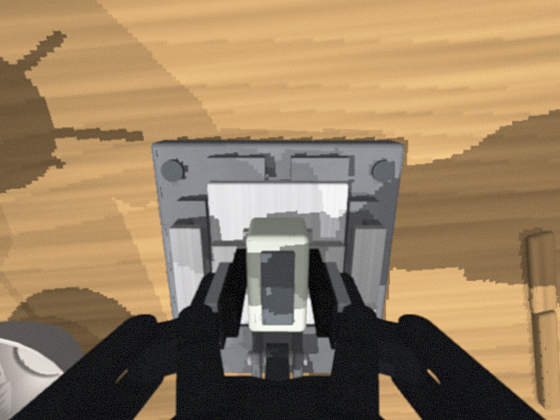

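The picture shows both paddles (about (238,290) and (318,290)) held between the pads, and the width stopped at 43.9 mm, close to the expected 46 mm. Next comes a slow, force-guarded lift.

```bash
python3 - <<'E'
from h import *
for z,f in((.072,.03),(.09,.04),(.12,.08),(.167,.1)):
    hit=manip.move_linear(W(.002,.0006,z),feed=f,force_limit=25);s=manip.get_state()
    print(z,hit,s['width'],np.round(s['contact_force'],1),s['eef_pos'][2],round(s['clock'],1))
    if hit:break
manip.wait(.3)
c=shot('wrist','w4');s=shot('scene','s2')
x=cv2.resize(s['pixels'][110:270,230:370],(490,560),interpolation=2)
cv2.imwrite('pics/e.png',cv2.resize(np.hstack([c['pixels'],x[:420*1] if 0 else cv2.resize(x,(368,420))])[:,:,::-1],(800,362)))
print(manip.get_state()['contact_force'])
E
```

```text
0.072 False 0.043454726900643434 [ 0.2 -0.4 -3. ] 0.07172742987483753 15.4
0.09 False 0.043604769132464624 [ 0.4  0.6 -3.7] 0.09016606528684099 16.1
0.12 False 0.04357637557384382 [ 0.1 -0.8 -2.9] 0.12047603907704209 16.6
0.167 False 0.04360354265202557 [ 0.   0.4 -3.1] 0.16653116575456026 17.2
[ 0.3505238   0.92623631 -2.9557891 ]
```

View pics/e.png

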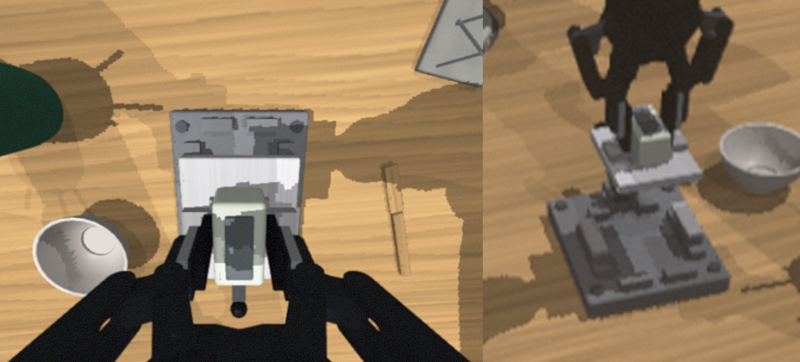

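The lift went cleanly. Relative to the wrist camera, the cassette sits where it did when seated: plate edge at row 182 in both, block edge at row 216 against 218. So there was no noticeable slip or tilt. The measured load is about 3 N, and the underside is about 0.020 + 0.104 ≈ 0.12 m up. The lever is still back and the surroundings look undisturbed, so I hand in.

```bash
python3 -c "
from bench import manip
manip.sign_off();s=manip.get_state();print(s['clock'],s['width'],s['contact_force'])"
```

```text
the job is handed in; nothing more can be done
the job is handed in; nothing more can be done
```

The cassette is out of the press and was handed in while held, level, by its pinched catches, with its underside about 12 cm above the table. I flipped the cam lever to its stop with closed fingers, pinched both catches at 45 N, and lifted 104 mm straight up. The job was handed in at about 18 s on the robot's clock, within the 51 s limit.

**What the last checks showed:**
- **Lever:** before the pinch, the ball's image row matched the fully-back prediction (167, against 163 for 1.1 rad). It was still back in the final picture.
- **Grip:** the finger width held steady at 43.6 mm through the lift. That is 2.4 mm under the stated 46 mm fully-pinched width; I read it as the catches at their stops but did not measure their travel.
- **Load:** a steady 3 N or so, which suits a cassette of about 0.3 kg hanging free.
- **Level:** the cassette's position in the wrist picture was the same as when seated, to about 2 pixels, so there was no noticeable tilt or slip. The underside height comes from the arm's lift distance, not from a separate measurement.
- **Surroundings:** the bowl, knife and tile, and the part of the mug in view, looked undisturbed in the last pictures. I judged this by eye.

**One disagreement:** close up, the cassette sat about 2 mm further along the bed's x than the first top-view measurement, so I corrected for that before the pinch.

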